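# Unweight and crack open the re-gasketed dry box

### The arm

A 6-joint arm with a two-finger parallel gripper is mounted at the origin on a cart in front of the work surface, level with it; the furniture and walls round the work are solid. World frame = base frame: x ahead of the robot, y to its left, z up, the work surface at z = 0. Lengths are in m, angles in rad, forces in N, time in s.
With the tool pointing down it reaches from about 0.3 to 0.775 m from the base axis. Payload 14.6 kg.
Tool frame: the origin (TCP) lies at the very end of the fingers, on their centre line; the grasp point (between the pads) lies 19 mm behind it; z points along the fingers, y is the line along which they close (so a half turn about z gives the same grasp; the last joint's range is limited). The gripper opens to 94 mm and grips with 3 to 60 N. Pads are 16 mm wide; open, the fingers measure 119 mm over their backs; the gripper's body (75 mm by 177 mm) begins 78 mm behind the grasp point.
Start: joints at [-1.28, 0.3, 1.521, -0, 1.321, -0.067], TCP at [0.193, -0.515, 0.205] pointing down, gripper open.
Joint ranges: [-3.03, 3.03], [-0.79, 2.21], [0.23, 2.52], [-1.04, 4.18], [0, 3.07], [-2.55, 2.55]. Speed limits (rad/s): [2.22, 2.22, 2.57, 3.14, 3.14, 3.14].

### API

Orientations are given as [roll, pitch, yaw] about the fixed x, y, z axes, in that order (R = Rz(yaw) Ry(pitch) Rx(roll)).
In Python, from station import ctrl, cams gives the robot as it stands. The module is installed in compiled form; this text tells all that it offers.
- The arm moves only by the tool arm_command, never from a script. Its argument "plan" is a list that holds one entry, the list of rows, each a list of 7 numbers: the shift along the tool's x, y, z in a scale on which 1.0 is 500 mm, then the turn, a rotation vector about the tool's x, y, z in parts of the range, where 1.0 means 2 rad, then the closure, from -1 (fully open) to 1 (shut). A call has 1 to 12 rows; each row is the pose to reach, as a shift and turn from the pose commanded when the call began, along the tool's axes at that moment; what a row does not reach only later rows make up. A row lasts 1/10 s, in which the tool goes at most 50 mm and 8.59 degrees, less where a joint would pass 70% of its speed; a pose out of reach is approached as far as the arm can. A call with a gripper value outside its range is refused whole. The fingers move at their own pace and stop on an object; "squeeze" is the grip in N (left out, the last holds). Time passes only in rows, so rows that repeat a pose let the fingers close. It gives the time, the measured TCP pose, the force, the opening and the grip force at its end, in the units of the state.
- ctrl.get_obs(): the state, without advancing time (a new reading comes with each control period).
- cams.camera(name): name is "scene" or "top"; returns (picture, depth): 400x640x3 uint8, blue, green, red; 400x640 float32, m along the optical axis (not along the pixel's ray), 0 where there is no reading.
- cams.camera_info(name): a dict with "fx", "fy", "cx", "cy" (pixels), "world_to_cam" (4x4, takes a point from world to camera coordinates). Camera axes: x right, y down, z forward; pixel columns grow to the right and rows downward; lengths in m; the calibration is good to about 2 mm. A picture is of the moment at which its call begins. camera_info takes no time and is no camera call.
- ctrl.hand_in(): hands the job in; it is judged then, once.
The state is a dict: "time_s": time; "qpos": joint angles; "joint_vel": joint speeds; "tau": joint torques, N m; "ee_pos": TCP position; "eef_rot": TCP orientation; "force": force on the tool from outside, world axes, zero at the start; "moment": the same for the moment, N m; "grip_width": finger opening in m; "grip_force": force on a finger pad.
Only numpy, scipy, OpenCV 4.12 (cv2) and the standard library are available. Lean on these libraries where they do the work, as an engineer would, in place of code of your own. Each camera call takes 0.05 s, during which the arm holds its last target. There are 200 camera calls.

### The job

The new gasket in the grey dry box has been glued and pressed under a steel weight. Lift that weight off the lid, set it down (do not drop it) upright and fully home in its own recess of the wooden weight rack, the one that matches its size, and let go of it. Then break the lid free of the sticking seal without letting it fly open, and hold it ajar with a gap of about 30 mm at the front edge so that I can check the seam: finish while still holding the lid there, and leave the other weights and the bottle as they are.

Things in the scene. Friction and masses are not known exactly. Their poses are not given: they have to be found in the camera images.
- dry_box: grey metal box, 140 (x) x 160 (y) mm, fixed to the worktop by four lugs, with a hinged lid; origin under its centre, on the worktop. Its -x side is the front (small round dial and a card holder). The closed lid's top is flat, 83 mm above the origin; lid plate x from -73 to +73 mm, y +-83 mm, 8 mm thick.
- lid_hinge (a point): point on the hinge axis, at the box's back: box coordinates (75, 0, 75) mm. The axis runs along the box's y; fixed to the box.
- lid_handle (a point): centre of the round steel grip bar of the bridge handle on the lid, near its front edge. The bar runs along y, 10 mm thick, 80 mm between its posts (70 mm free), its axis 32 mm above the lid's top. Closed: box coordinates (-55, 0, 115) mm, i.e. (-130, 0, +40) mm from the hinge. Moves and turns with the lid; axes as the box's when shut.
- lid_front (a point): middle of the lower front edge of the lid, 148 mm from the hinge axis; rises by about 30 mm when the lid stands at 0.2 rad.
- lid (a joint): lid angle, rad: 0 shut, grows as the front rises (turn about the box's +y). The rubber seal holds the shut lid: about 15 to 20 N straight up at the handle breaks it, within the first 1 to 2 mm; its grip fades over the next 6 mm, then only the lid's weight (about 2 N at the handle) pulls down. The hinge is free: let go, the lid drops to about 0.05 rad and rests on the seal.
- weight_m: the steel press weight standing on the lid: upright cylinder 38 mm in diameter and 40 mm high with two dark rings, and on top a knob 20 mm in diameter reaching from 50 to 66 mm above its underside (its neck, from 40 to 50 mm, is 15 mm thick). 0.32 to 0.52 kg. Origin at the centre of its underside.
- weight_rack: wooden block 176 (x) x 70 (y) x 28 mm, fixed on the worktop, with three round recesses in a row along its x, each 14 mm deep and 3 mm wider than its weight, small to large towards +x: 33, 41 and 51 mm in diameter at x = -58, -6 and +50 mm. Origin under its centre.
- recess_m (a point): centre of the floor of the middle recess (41 mm wide), 14 mm above the worktop and 14 mm below the rack's top: the own place of the weight from the lid. The 33 mm recess holds the small weight; the 51 mm one is empty and belongs to the large weight.
- weight_s: small steel weight, 30 mm in diameter and 34 mm high plus a 26 mm high knob, standing in its recess in the rack; origin at its underside. Stays there.
- weight_l: large steel weight, 48 mm in diameter and 48 mm high plus a 26 mm high knob, standing on a small brown carton 38 mm high near the front of the bench; origin at its underside. Stays there.
- blue_cap_bottle: white glue bottle with a blue cap, 36 mm wide, 98 mm high, standing behind the box; origin at its underside. Stays there.
Not all that is in view belongs to the job. Leave any pink or purple look-alike of the weight_m alone.

How it is judged:
By the outcome, as a careful person would: the job done as asked, in the order asked, and still so for the second after the job is handed in, while the arm keeps its last pose, push and grip.
It also fails if it takes over 50 s, if anything falls off the work surface, if the arm or the gripper's body presses on something with over 40 N, if the wrist force passes 120 N, or if a joint passes its speed limit or range.

## Working session

There is one attempt and no reset: what is moved stays moved. The work goes in short steps, Python scripts to look and compute and a tool call to move; the robot and the scene stay as the last step left them, time stands still between calls to the robot, and variables do not carry over. Pictures are saved under pics/ and viewed, at most 10 in all, crops included, and the job is handed in when it is done.

Besides the shell and the picture viewer there is one more tool, called after ">>>" as name([rows], argument=value, ...), one row to a line, values as JSON. arm_command: Moves the arm, as the interface text tells. Its arguments: {"type":"object","properties":{"plan":{"type":"array"},"squeeze":{"type":"number"}},"required":["plan"]}

```bash
mkdir -p pics
cat > h.py <<'E'
import numpy as np,cv2
from station import ctrl,cams
def shot(n):
    im,d=cams.camera(n); np.savez('%s.npz'%n,im=im,d=d); return im,d
def load(n):
    z=np.load('%s.npz'%n); return z['im'],z['d']
def world(n,u,v,d):
    K=cams.camera_info(n); u,v,d=map(np.asarray,(u,v,d))
    p=np.stack([(u-K['cx'])/K['fx']*d,(v-K['cy'])/K['fy']*d,d,np.ones_like(d,dtype=float)],-1)
    return (p@np.linalg.inv(K['world_to_cam']).T)[...,:3]
def cloud(n):
    im,d=load(n); v,u=np.mgrid[:400,:640]; return im,d,world(n,u,v,d)
E
python3 - <<'E'
from h import *
for n in('scene','top'):
    im,d=shot(n); cv2.imwrite('pics/%s0.png'%n,im); print(cams.camera_info(n))
print(ctrl.get_obs())
E
```

```text
{'fx': 518.7675117653945, 'fy': 518.7675117653945, 'cx': 318.7960441851427, 'cy': 194.86694208331568, 'world_to_cam': array([[ 0.76433967, -0.64481172,  0.00164671, -0.52861288],
       [-0.30294002, -0.36134769, -0.8818476 ,  0.17493654],
       [ 0.56922071,  0.67353225, -0.47153165,  0.82323708],
       [ 0.        ,  0.        ,  0.        ,  1.        ]])}
{'fx': 398.0535375558499, 'fy': 398.0535375558499, 'cx': 317.94182781148794, 'cy': 200.52401044087594, 'world_to_cam': array([[-0.00597296, -0.99943533, -0.03306574, -0.17678464],
       [-0.98399769,  0.01176287, -0.17779251,  0.55963542],
       [ 0.17808107,  0.03147467, -0.98351232,  0.85557508],
       [ 0.        ,  0.        ,  0.        ,  1.        ]])}
{'time_s': 0.1, 'qpos': array([-1.27958810e+00,  3.00419170e-01,  1.52150041e+00,  2.30518599e-05,
        1.32066660e+00, -6.65571830e-02]), 'joint_vel': array([ 7.01279716e-04, -1.01908243e-03, -2.38847072e-03, -1.21061224e-03,
       -4.29950559e-06,  1.15288850e-03]), 'tau': array([-5.67161969e-04, -5.32639074e+01, -3.53286195e+01,  7.08807749e-02,
        2.34064437e-02, -5.41888471e-05]), 'ee_pos': array([ 0.19256208, -0.51495535,  0.20494893]), 'eef_rot': array([-3.14060281e+00, -8.83571298e-05,  3.57759647e-01]), 'force': array([ 0.11861949, -0.2165201 ,  0.47705977]), 'moment': array([-0.06489275, -0.0206528 ,  0.01379417]), 'grip_force': 0.0, 'grip_width': 0.09409265536290329}
```

View pics/scene0.png

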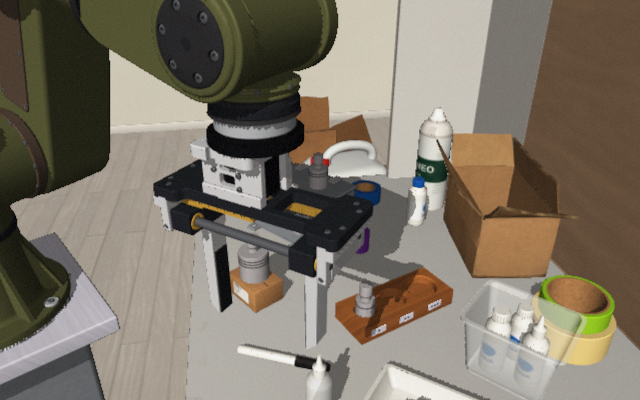

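View pics/top0.png

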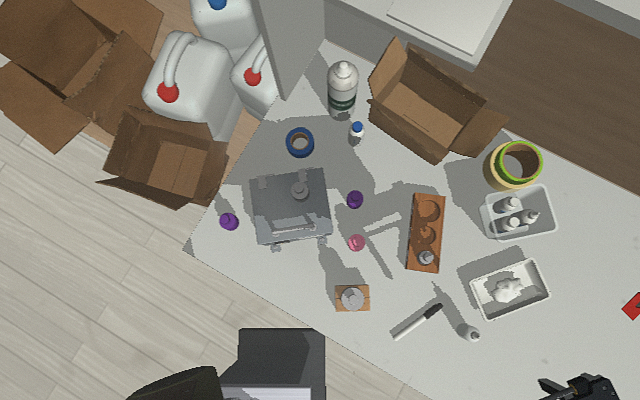

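The top view shows the box around (290,206), with the weight near (300,188) and the handle bar near (293,226). The rack is around (426,233), with the small weight in its lower (-x) recess. The pink and purple look-alikes are at (356,242), (355,199) and (229,221). I'll enlarge the box and rack.

Run:
```python
from h import *
im,d,P=cloud('top')
c=im[155:285,235:455]; cv2.imwrite('pics/crop.png',cv2.resize(c,None,fx=3.6,fy=3.6,interpolation=cv2.INTER_CUBIC))
for u,v in [(300,188),(270,200),(265,230),(320,180),(293,226),(426,233),(428,208),(420,262),(437,200),(380,300),(425,257),(352,296)]: print(u,v,P[v,u].round(4))
# masks
for name,(x,lo,hi,box) in dict(lid=(0,.070,.095,(240,165,340,255)),rack=(0,.020,.036,(400,185,450,280)),knob=(0,.125,.16,(280,170,320,205)),bar=(0,.105,.128,(262,210,325,245))).items():
    u0,v0,u1,v1=box; Q=P[v0:v1,u0:u1].reshape(-1,3); Q=Q[(Q[:,2]>lo)&(Q[:,2]<hi)]
    r=cv2.minAreaRect((Q[:,:2]*1000).astype(np.float32)); print(name,len(Q),r,Q.mean(0).round(4),np.median(Q[:,2]))
```

```text
300 188 [ 0.5661 -0.1488  0.1477]
270 200 [ 0.5535 -0.0785  0.0855]
265 230 [ 0.4883 -0.0683  0.0832]
320 180 [ 0.597  -0.1878  0.0844]
293 226 [ 0.4921 -0.1323  0.1198]
426 233 [ 0.4852 -0.4285  0.0149]
428 208 [ 0.5433 -0.4364  0.0141]
420 262 [ 0.4188 -0.406   0.0398]
437 200 [ 0.5595 -0.4545  0.0279]
380 300 [ 3.350e-01 -3.201e-01  3.000e-04]
425 257 [ 0.4284 -0.4091  0.0761]
352 296 [ 0.3504 -0.2512  0.111 ]
lid 4559 ((545.0028686523438, -120.5348129272461), (151.7584228515625, 166.4208221435547), 8.940576553344727) [ 0.5422 -0.1199  0.0835] 0.08343181184102255
rack 1697 ((487.21600341796875, -424.9793395996094), (71.8004150390625, 176.44036865234375), 81.33090209960938) [ 0.4813 -0.4232  0.0281] 0.02826342974661744
knob 102 ((566.7978515625, -144.9822540283203), (32.572120666503906, 29.84878921508789), 59.58832550048828) [ 0.5659 -0.1446  0.1448] 0.14835756910854864
bar 208 ((488.137451171875, -130.1785125732422), (9.863821029663086, 88.11494445800781), 8.835519790649414) [ 0.4877 -0.1304  0.1191] 0.11938116183590636
```

View pics/crop.png

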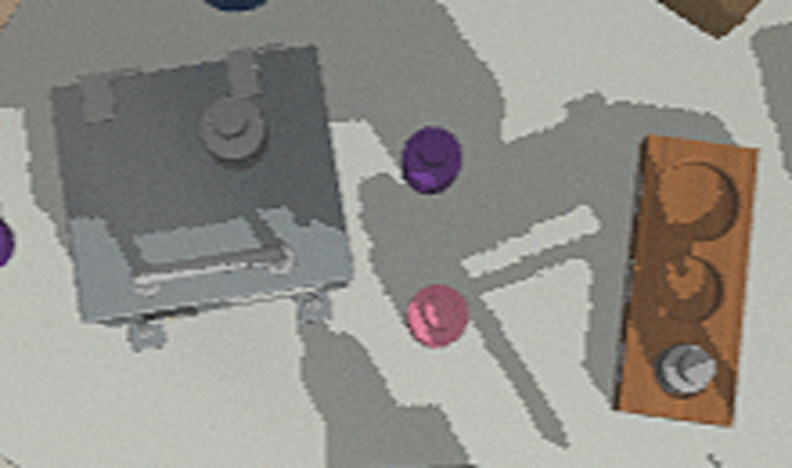

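```bash
cat >> h.py <<'E'
def onplane(n,uv,z):
    "pixels -> world xy on plane z"
    K=cams.camera_info(n); M=np.linalg.inv(K['world_to_cam']); uv=np.atleast_2d(uv).astype(float)
    r=np.stack([(uv[:,0]-K['cx'])/K['fx'],(uv[:,1]-K['cy'])/K['fy'],np.ones(len(uv))],-1)@M[:3,:3].T
    o=M[:3,3]; return o[:2]+r[:,:2]*((z-o[2])/r[:,2])[:,None]
def region(n,box,lo,hi,z=None):
    im,d,P=cloud(n); u0,v0,u1,v1=box; S=P[v0:v1,u0:u1,2]; v,u=np.nonzero((S>lo)&(S<hi)&(d[v0:v1,u0:u1]>0))
    return onplane(n,np.c_[u+u0,v+v0],z)*1000
E
python3 - <<'E'
from h import *
def rep(s,Q): print(s,len(Q),cv2.minEnclosingCircle(Q.astype(np.float32)),Q.mean(0).round(1))
rep('knob',region('top',(285,175,315,202),.146,.152,.149))
rep('lidwt body',region('top',(285,175,318,210),.117,.127,.123))
rep('s knob',region('top',(412,245,440,270),.071,.078,.074))
rep('hole m',region('top',(412,222,440,246),.012,.0165,.014))
rep('hole l',region('top',(414,195,442,222),.012,.0165,.014))
im,d,P=cloud('top')
rk=region('top',(400,185,450,280),.025,.032,.028); print(cv2.minAreaRect(rk.astype(np.float32)))
ld=region('top',(240,165,340,255),.081,.0855,.083); print(cv2.minAreaRect(ld.astype(np.float32)))
b=region('top',(262,210,325,245),.112,.125,.118); print(cv2.minAreaRect(b.astype(np.float32)),cv2.fitLine(b.astype(np.float32),cv2.DIST_L2,0,.01,.01).ravel(),b.mean(0))
E
```

```text
knob 75 ((566.885498046875, -144.8197021484375), 10.213726043701172) [ 566.8 -144.3]
lidwt body 164 ((566.3639526367188, -144.39573669433594), 18.977331161499023) [ 563.9 -145.1]
s knob 70 ((429.3456726074219, -416.2385559082031), 10.014496803283691) [ 429.7 -416. ]
hole m 198 ((481.52313232421875, -425.6138000488281), 20.2586669921875) [ 481.8 -426. ]
hole l 297 ((537.58349609375, -434.919677734375), 25.181318283081055) [ 537.6 -434.4]
((487.0647277832031, -424.87640380859375), (70.78588104248047, 176.1233367919922), 81.30875396728516)
((544.326171875, -120.99496459960938), (150.40069580078125, 165.3206024169922), 8.948567390441895)
((487.8406066894531, -130.1352996826172), (9.56825065612793, 88.30097961425781), 8.942367553710938) [ 1.5453385e-01 -9.8798752e-01  4.8787866e+02 -1.3022179e+02] [ 487.87867408 -130.22177927]
```

The rows are not in the units I measure in: shifts go in shares of 500 mm and turns go in shares of 2 rad. I convert before sending: 480 mm / 500 = 0.96, -180 mm / 500 = -0.36, 0.26 rad / 2 = 0.13.

>>> arm_command([
  [[0.08, -0.036, -0.006, 0, 0, 0.02, -1], [0.16, -0.072, -0.01, 0, 0, 0.045, -1], [0.24, -0.108, -0.01, 0, 0, 0.065, -1], [0.32, -0.144, -0.01, 0, 0, 0.085, -1], [0.4, -0.18, -0.01, 0, 0, 0.105, -1], [0.48, -0.216, -0.01, 0, 0, 0.13, -1], [0.56, -0.252, -0.01, 0, 0, 0.15, -1], [0.64, -0.288, -0.01, 0, 0, 0.17, -1], [0.72, -0.324, -0.01, 0, 0, 0.19, -1], [0.8, -0.36, -0.01, 0, 0, 0.215, -1], [0.88, -0.396, -0.01, 0, 0, 0.235, -1], [0.96, -0.432, -0.01, 0, 0, 0.255, -1]],
], squeeze=30)

```text
time_s: 1.3
ee_pos: [0.5675, -0.1432, 0.2102]
eef_rot: [-3.142, 0.0, -0.154]
force: [0.2, -0.6, 0.3]
grip_width: 0.0941
grip_force: 0.0
```

To row units: 84 mm / 500 = 0.168, 78 mm / 500 = 0.156.

>>> arm_command([
  [[0, 0, 0.04, 0, 0, 0, -1], [0, 0, 0.084, 0, 0, 0, -1], [0, 0, 0.128, 0, 0, 0, -0.5], [0, 0, 0.156, 0, 0, 0, -0.3], [0, 0, 0.168, 0, 0, 0, -0.3], [0, 0, 0.168, 0, 0, 0, -0.3]],
], squeeze=30)

```text
time_s: 1.9
ee_pos: [0.5664, -0.1448, 0.1261]
eef_rot: [-3.141, 0.001, -0.152]
force: [0.0, 0.1, -0.1]
grip_width: 0.0656
grip_force: 0.0
```

Run:
```python
from h import *
im,d=shot('scene'); o=ctrl.get_obs(); print(o['ee_pos'],o['eef_rot'],o['grip_width'])
c=im[140:300,200:420]; cv2.imwrite('pics/s1.png',cv2.resize(c,None,fx=3.6,fy=3.6,interpolation=cv2.INTER_CUBIC))
```

```text
[ 0.56677057 -0.14488632  0.12694279] [ 3.14152991e+00 -4.48360593e-04 -1.52287785e-01] 0.0627394295941417
```

View pics/s1.png

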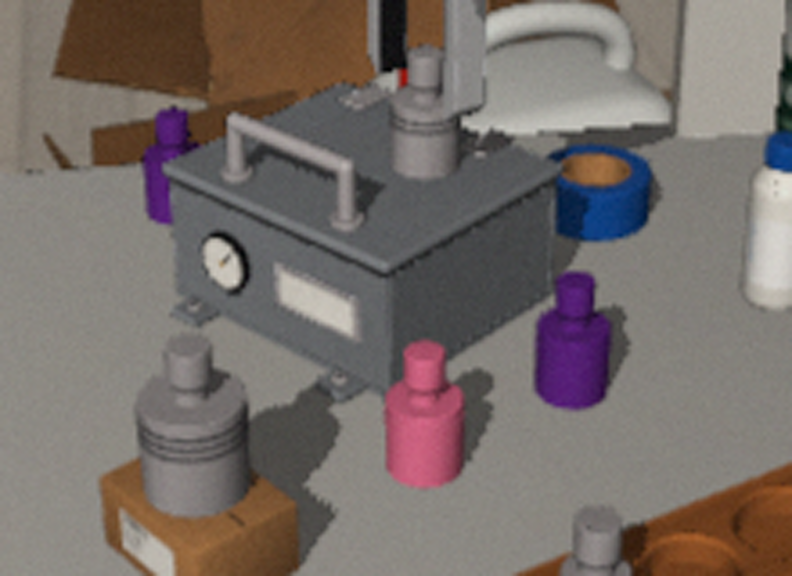

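The enlarged view shows the knob at crop (425,65) between the two fingers, just above the body and clear of the handle. I'll close on it and lift.

To row units: -25 mm / 500 = -0.05, -10 mm / 500 = -0.02.

>>> arm_command([
  [[0, 0, 0, 0, 0, 0, 1], [0, 0, 0, 0, 0, 0, 1], [0, 0, 0, 0, 0, 0, 1], [0, 0, 0, 0, 0, 0, 1], [0, 0, 0, 0, 0, 0, 1], [0, 0, 0, 0, 0, 0, 1], [0, 0, 0, 0, 0, 0, 1], [0, 0, -0.006, 0, 0, 0, 1], [0, 0, -0.02, 0, 0, 0, 1], [0, 0, -0.05, 0, 0, 0, 1]],
], squeeze=35)

```text
time_s: 2.95
ee_pos: [0.5659, -0.1446, 0.1509]
eef_rot: [-3.141, 0.003, -0.152]
force: [-0.5, -0.9, -4.2]
grip_width: 0.0191
grip_force: 35.0
```

To row units: 290 mm / 500 = 0.58, 283 mm / 500 = 0.566.

>>> arm_command([
  [[0, 0.008, -0.03, 0, 0, 0, 1], [-0.006, 0.04, -0.04, 0, 0, 0, 1], [-0.014, 0.092, -0.04, 0, 0, 0, 1], [-0.022, 0.15, -0.04, 0, 0, 0, 1], [-0.032, 0.212, -0.04, 0, 0, 0, 1], [-0.042, 0.28, -0.04, 0, 0, 0, 1], [-0.052, 0.348, -0.04, 0, 0, 0, 1], [-0.062, 0.416, -0.02, 0, 0, 0, 1], [-0.072, 0.48, 0.01, 0, 0, 0, 1], [-0.078, 0.532, 0.04, 0, 0, 0, 1], [-0.082, 0.566, 0.07, 0, 0, 0, 1], [-0.084, 0.58, 0.09, 0, 0, 0, 1]],
])

```text
time_s: 4.15
ee_pos: [0.4793, -0.4267, 0.1047]
eef_rot: [-3.141, 0.002, -0.154]
force: [0.8, -0.9, -4.6]
grip_width: 0.0189
grip_force: 35.0
```

>>> arm_command([
  [[0, 0, 0, 0, 0, 0, 1], [0, 0, 0, 0, 0, 0, 1], [0, 0, 0, 0, 0, 0, 1]],
])

```text
time_s: 4.45
ee_pos: [0.4817, -0.4245, 0.1075]
eef_rot: [3.141, -0.001, -0.151]
force: [1.1, 0.1, -4.0]
grip_width: 0.0187
grip_force: 35.0
```

Run:
```python
from h import *
for n in('scene','top'):
    im,d=shot(n); o=ctrl.get_obs(); print(o['ee_pos'],o['eef_rot'],o['force'],o['grip_width'])
    u0,v0=(310,200) if n=='scene' else (380,170)
    c=im[v0:v0+150,u0:u0+100]; cv2.imwrite('pics/%s2.png'%n,cv2.resize(c,None,fx=4,fy=4,interpolation=cv2.INTER_CUBIC))
a,b=[cv2.imread('pics/%s2.png'%n) for n in('scene','top')]; cv2.imwrite('pics/both2.png',np.hstack([a,b]))
```

```text
[ 0.48169286 -0.42452204  0.1074422 ] [ 3.14088038e+00 -1.01931839e-03 -1.51175071e-01] [-0.46014967  0.57070834 -3.44653421] 0.018762572790550453
[ 0.48164732 -0.42457073  0.10734513] [ 3.14091346e+00 -9.96032653e-04 -1.51254208e-01] [-0.45890236 -0.19936905 -4.30345502] 0.01884817490234487
```

View pics/both2.png

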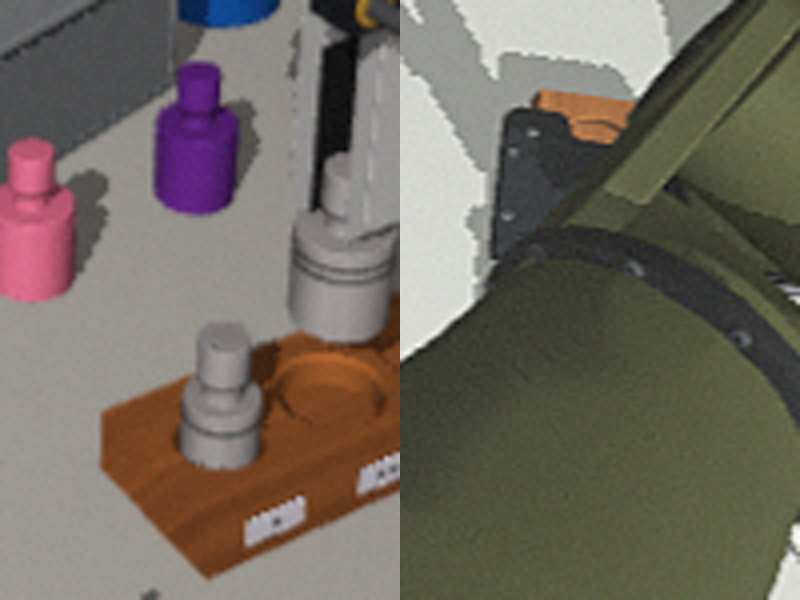

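Left half of the picture: the weight hangs upright over the middle recess, with its underside at crop (340,335) and the recess at (330,390). Next I'll measure its offset against the recess in this camera.

Run:
```python
from h import *
from scipy.optimize import least_squares
im,d,P=cloud('scene'); P=P*1000
def fit(Q,r,c0):
    s=least_squares(lambda c:np.hypot(Q[:,0]-c[0],Q[:,1]-c[1])-r,c0,loss='soft_l1',f_scale=.7); return s.x.round(2),np.abs(s.fun).mean().round(2),len(Q)
def sel(u0,v0,u1,v1,lo,hi,c,r):
    Q=P[v0:v1,u0:u1].reshape(-1,3); return Q[(Q[:,2]>lo)&(Q[:,2]<hi)&(np.hypot(Q[:,0]-c[0],Q[:,1]-c[1])<r)]
w=sel(375,245,415,290,66,100,(482,-424),26)
print('z range',w[:,2].min(),w[:,2].max())
for lo,hi in((66,82),(82,98),(66,98)): q=w[(w[:,2]>lo)&(w[:,2]<hi)]; print('weight',fit(q,19,(482,-424)))
h=sel(370,280,420,315,16.5,25.5,(481,-425),26); print('recess wall',fit(h,20.5,(481,-425)))
s=sel(350,290,385,325,30,46,(429,-416),20); print('small',fit(s,15,(429,-416)))
```

```text
z range 66.11561815763584 99.971139960641
weight (array([ 483.12, -422.67]), np.float64(0.71), 218)
weight (array([ 483.04, -422.82]), np.float64(0.6), 221)
weight (array([ 483.08, -422.75]), np.float64(0.66), 439)
recess wall (array([ 481.49, -422.84]), np.float64(0.76), 122)
small (array([ 430.24, -414.73]), np.float64(0.69), 169)
```

To row units: 40 mm / 500 = 0.08, -1.2 mm / 500 = -0.0024.

>>> arm_command([
  [[-0.002, 0, 0.024, 0, 0, 0, 1], [-0.0024, 0, 0.048, 0, 0, 0, 1], [-0.0024, 0, 0.062, 0, 0, 0, 1], [-0.0024, 0, 0.066, 0, 0, 0, 1], [-0.0024, 0, 0.07, 0, 0, 0, 1], [-0.0024, 0, 0.074, 0, 0, 0, 1], [-0.0024, 0, 0.078, 0, 0, 0, 1], [-0.0024, 0, 0.08, 0, 0, 0, 1], [-0.0024, 0, 0.08, 0, 0, 0, 1]],
])

```text
time_s: 5.45
ee_pos: [0.4799, -0.4248, 0.0664]
eef_rot: [-3.142, 0.0, -0.152]
force: [-0.6, 0.7, -4.9]
grip_width: 0.019
grip_force: 35.0
```

To row units: 8 mm / 500 = 0.016, 7 mm / 500 = 0.014.

>>> arm_command([
  [[0, 0, 0.004, 0, 0, 0, 1], [0, 0, 0.008, 0, 0, 0, 1], [0, 0, 0.012, 0, 0, 0, 1], [0, 0, 0.014, 0, 0, 0, 1], [0, 0, 0.016, 0, 0, 0, 1], [0, 0, 0.016, 0, 0, 0, 1]],
])

```text
time_s: 6.05
ee_pos: [0.4799, -0.4248, 0.0583]
eef_rot: [-3.141, 0.0, -0.152]
force: [0.3, 0.3, -4.0]
grip_width: 0.019
grip_force: 35.0
```

To row units: 1 mm / 500 = 0.002, 0.5 mm / 500 = 0.001.

>>> arm_command([
  [[0, 0, 0.001, 0, 0, 0, 1], [0, 0, 0.002, 0, 0, 0, 1], [0, 0, 0.002, 0, 0, 0, 1]],
])

```text
time_s: 6.35
ee_pos: [0.48, -0.4249, 0.0576]
eef_rot: [3.141, -0.0, -0.152]
force: [1.0, 0.4, -3.2]
grip_width: 0.0186
grip_force: 35.0
```

To row units: 1 mm / 500 = 0.002, 0.5 mm / 500 = 0.001.

>>> arm_command([
  [[0, 0, 0.001, 0, 0, 0, 1], [0, 0, 0.002, 0, 0, 0, 1], [0, 0, 0.002, 0, 0, 0, 1]],
])

```text
time_s: 6.65
ee_pos: [0.4803, -0.425, 0.0576]
eef_rot: [3.141, -0.001, -0.152]
force: [-1.7, 2.9, 6.2]
grip_width: 0.0189
grip_force: 35.0
```

Contact came at TCP z 57.6 mm, which puts the underside at about 14 mm, the recess floor. I'll release slowly and retreat.

To row units: -140 mm / 500 = -0.28, -130 mm / 500 = -0.26.

>>> arm_command([
  [[0, 0, -0.0016, 0, 0, 0, 0.5], [0, 0, -0.0016, 0, 0, 0, 0.3], [0, 0, -0.0016, 0, 0, 0, 0], [0, 0, -0.0016, 0, 0, 0, -0.3], [0, 0, -0.0016, 0, 0, 0, -0.3], [0, 0, -0.02, 0, 0, 0, -0.3], [0, 0, -0.05, 0, 0, 0, -0.3], [0, 0, -0.1, 0, 0, 0, -0.3], [0, 0, -0.18, 0, 0, 0, -0.3], [0, 0, -0.26, 0, 0, 0, -0.3], [0, 0, -0.28, 0, 0, 0, -0.3]],
])

```text
time_s: 7.75
ee_pos: [0.4809, -0.4258, 0.2031]
eef_rot: [3.137, -0.007, -0.152]
force: [-0.0, -0.4, 0.3]
grip_width: 0.0611
grip_force: 0.0
```

Run:
```python
from h import *
im,d=shot('scene'); o=ctrl.get_obs(); print(o['ee_pos'],o['eef_rot'],o['force'],o['grip_width'])
c=im[240:350,320:470]; cv2.imwrite('pics/s3.png',cv2.resize(c,None,fx=4,fy=4,interpolation=cv2.INTER_CUBIC))
Q=cloud('scene')[2][240:340,350:430].reshape(-1,3)*1000; Q=Q[np.hypot(Q[:,0]-481,Q[:,1]+424)<9]; print('knob top',np.percentile(Q[:,2],[90,95,98]))
```

```text
[ 0.48081703 -0.42572325  0.20219324] [ 3.13722429 -0.00601424 -0.1521497 ] [-0.04646556 -0.4915993   1.33498392] 0.06088085267689082
knob top [81.10252062 81.48495767 81.82528093]
```

View pics/s3.png

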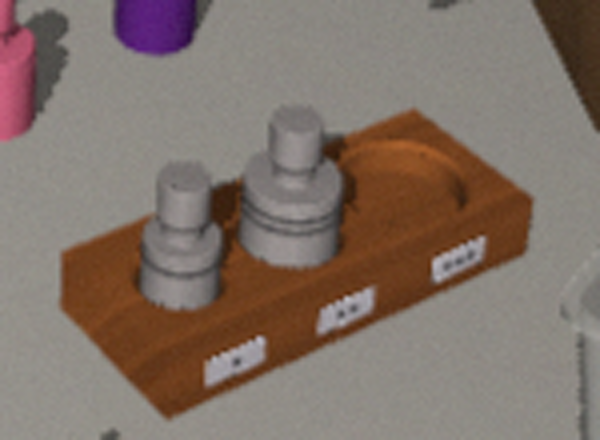

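The second picture shows weight_m upright in the middle recess, knob at crop (297,115). The knob top is at about 81 mm, against 80 mm expected, so it is home. Next is the handle.

To row units: -292.7 mm / 500 = -0.5854, -37.6 mm / 500 = -0.0752, -1.68 rad / 2 = -0.84.

>>> arm_command([
  [[-0.006, -0.048, 0, 0, 0, -0.07, -0.3], [-0.012, -0.096, 0, 0, 0, -0.14, -0.3], [-0.018, -0.144, 0, 0, 0, -0.21, -0.3], [-0.024, -0.192, 0, 0, 0, -0.28, -0.3], [-0.03, -0.24, 0, 0, 0, -0.35, -0.3], [-0.036, -0.288, 0, 0, 0, -0.42, -0.3], [-0.042, -0.336, 0, 0, 0, -0.49, -0.3], [-0.05, -0.39, 0, 0, 0, -0.56, -0.3], [-0.058, -0.44, 0, 0, 0, -0.63, -0.3], [-0.064, -0.49, 0, 0, 0, -0.7, -0.3], [-0.07, -0.54, 0, 0, 0, -0.77, -0.3], [-0.0752, -0.5854, 0, 0, 0, -0.84, -0.3]],
])

```text
time_s: 9.0
ee_pos: [0.4866, -0.1286, 0.1959]
eef_rot: [-3.141, -0.0, 1.534]
force: [-0.2, 0.7, 0.6]
grip_width: 0.0613
grip_force: 0.0
```

To row units: -0.198 rad / 2 = -0.099.

>>> arm_command([
  [[0, 0, 0, 0, 0, -0.065, -0.3], [0, 0, 0, 0, 0, -0.099, -0.3], [0, 0, 0, 0, 0, -0.099, -0.3], [0, 0, 0, 0, 0, -0.099, -0.3], [0, 0, 0, 0, 0, -0.099, -0.3]],
])

```text
time_s: 9.5
ee_pos: [0.487, -0.1299, 0.1962]
eef_rot: [-3.141, -0.0, 1.724]
force: [-0.0, 0.8, 0.1]
grip_width: 0.0612
grip_force: 0.0
```

To row units: 100 mm / 500 = 0.2, 92 mm / 500 = 0.184.

>>> arm_command([
  [[0, 0.0016, 0.05, 0, 0, 0, -0.3], [0, 0.0016, 0.1, 0, 0, 0, -0.3], [0, 0.0016, 0.15, 0, 0, 0, -0.3], [0, 0.0016, 0.184, 0, 0, 0, -0.3], [0, 0.0016, 0.2, 0, 0, 0, -0.2], [0, 0.0016, 0.2, 0, 0, 0, 0.2], [0, 0.0016, 0.2, 0, 0, 0, 0.5], [0, 0.0016, 0.2, 0, 0, 0, 0.6], [0, 0.0016, 0.2, 0, 0, 0, 0.6]],
])

```text
time_s: 10.4
ee_pos: [0.4882, -0.1298, 0.0972]
eef_rot: [3.141, 0.001, 1.726]
force: [0.1, -0.5, 1.5]
grip_width: 0.0275
grip_force: 0.0
```

>>> arm_command([
  [[0, 0, 0, 0, 0, 0, 1], [0, 0, 0, 0, 0, 0, 1], [0, 0, 0, 0, 0, 0, 1], [0, 0, 0, 0, 0, 0, 1], [0, 0, 0, 0, 0, 0, 1]],
], squeeze=55)

```text
time_s: 10.9
ee_pos: [0.4881, -0.1297, 0.0966]
eef_rot: [3.141, 0.0, 1.726]
force: [0.4, 0.8, 2.8]
grip_width: 0.0083
grip_force: 55.0
```

To row units: -2.6 mm / 500 = -0.0052, -1.9 mm / 500 = -0.0038, 0.02 rad / 2 = 0.01.

>>> arm_command([
  [[0, 0.0002, -0.0012, 0.0025, 0, 0, 1], [0, 0.0004, -0.0026, 0.005, 0, 0, 1], [0, 0.0006, -0.0038, 0.0075, 0, 0, 1], [0, 0.0008, -0.0052, 0.01, 0, 0, 1], [0, 0.0008, -0.0052, 0.01, 0, 0, 1]],
])

```text
time_s: 11.4
ee_pos: [0.4881, -0.1296, 0.098]
eef_rot: [-3.12, -0.0, 1.726]
force: [5.3, -1.5, -13.0]
grip_width: 0.0086
grip_force: 55.0
```

To row units: -2.6 mm / 500 = -0.0052, -1.9 mm / 500 = -0.0038, 0.02 rad / 2 = 0.01.

>>> arm_command([
  [[0, 0.0002, -0.0012, 0.0025, 0, 0, 1], [0, 0.0004, -0.0026, 0.005, 0, 0, 1], [0, 0.0006, -0.0038, 0.0075, 0, 0, 1], [0, 0.0008, -0.0052, 0.01, 0, 0, 1], [0, 0.0008, -0.0052, 0.01, 0, 0, 1]],
])

```text
time_s: 11.9
ee_pos: [0.4892, -0.1295, 0.1022]
eef_rot: [-3.102, 0.0, 1.726]
force: [3.8, 0.8, 0.6]
grip_width: 0.0081
grip_force: 55.0
```

The seal is broken, with the rise controlled at about 5.6 mm so far. I'll follow the arc to 0.2 rad.

To row units: -20.4 mm / 500 = -0.0408, 4.2 mm / 500 = 0.0084, 0.16 rad / 2 = 0.08.

>>> arm_command([
  [[0, 0.0008, -0.0052, 0.01, 0, 0, 1], [0, 0.0018, -0.0104, 0.02, 0, 0, 1], [0, 0.003, -0.0156, 0.03, 0, 0, 1], [0, 0.0042, -0.0206, 0.04, 0, 0, 1], [0, 0.0054, -0.0258, 0.05, 0, 0, 1], [0, 0.0068, -0.0308, 0.06, 0, 0, 1], [0, 0.0084, -0.0358, 0.07, 0, 0, 1], [0, 0.01, -0.0408, 0.08, 0, 0, 1], [0, 0.01, -0.0408, 0.08, 0, 0, 1], [0, 0.01, -0.0408, 0.08, 0, 0, 1], [0, 0.01, -0.0408, 0.08, 0, 0, 1]],
])

```text
time_s: 13.0
ee_pos: [0.4946, -0.1286, 0.1217]
eef_rot: [-2.942, 0.0, 1.726]
force: [6.0, 0.0, -6.4]
grip_width: 0.0086
grip_force: 55.0
```

Run:
```python
from h import *
im,d=shot('scene'); o=ctrl.get_obs(); print(o['time_s'],o['ee_pos'],o['eef_rot'],o['force'],o['grip_width'],o['joint_vel'].round(3))
R=__import__('scipy.spatial.transform',fromlist=['Rotation']).Rotation.from_euler('xyz',o['eef_rot']).as_matrix()
g=o['ee_pos']-.019*R[:,2]; print('grasp pt',g,'rise from .1155')
c=im[140:280,220:400]; cv2.imwrite('pics/s4.png',cv2.resize(c,None,fx=4,fy=4,interpolation=cv2.INTER_CUBIC))
# lid plane from depth
P=cloud('scene')[2].reshape(-1,3); a=.156; B=(P-[.5422,-.1217,0])@np.array([[np.cos(a),-np.sin(a),0],[np.sin(a),np.cos(a),0],[0,0,1]])
m=(abs(B[:,1])<.078)&(B[:,0]>-.07)&(B[:,0]<.06)&(B[:,2]>.078)&(B[:,2]<.118)
Q=B[m]
for _ in range(6):
    k=np.polyfit(Q[:,0],Q[:,2],1); e=abs(np.polyval(k,Q[:,0])-Q[:,2]); Q=Q[e<max(.0025,np.median(e)*2)]
print('lid angle',-np.arctan(k[0]),len(Q),m.sum())
```

```text
13.05 [ 0.49458449 -0.12864057  0.12169005] [-2.94230667e+00  3.06528002e-05  1.72577465e+00] [ 6.73379374  0.32919804 -6.257868  ] 0.008462164220256816 [ 0.001  0.001  0.001  0.001 -0.001  0.001]
grasp pt [ 0.49830075 -0.12805939  0.140314  ] rise from .1155
lid angle 0.1889350002071295 1316 1882
```

View pics/s4.png

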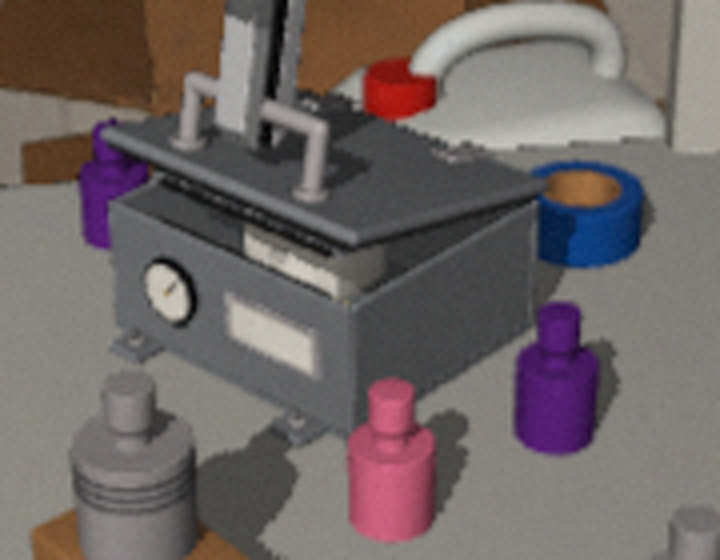

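The lid is held ajar by its bar. Depth gives 0.19 rad and the arm pose 0.197, so the gap is 28–29 mm. I'll nudge it slightly and hand in.

To row units: -0.8 mm / 500 = -0.0016, -0.4 mm / 500 = -0.0008, 0.006 rad / 2 = 0.003.

>>> arm_command([
  [[0, 0.0002, -0.0008, 0.0015, 0, 0, 1], [0, 0.0004, -0.0016, 0.003, 0, 0, 1], [0, 0.0004, -0.0016, 0.003, 0, 0, 1], [0, 0.0004, -0.0016, 0.003, 0, 0, 1], [0, 0.0004, -0.0016, 0.003, 0, 0, 1], [0, 0.0004, -0.0016, 0.003, 0, 0, 1]],
])

```text
time_s: 13.65
ee_pos: [0.4949, -0.1286, 0.1224]
eef_rot: [-2.936, 0.0, 1.726]
force: [5.9, -0.5, -5.4]
grip_width: 0.0085
grip_force: 55.0
```

```bash
python3 -c "
from station import ctrl
print(ctrl.get_obs()['ee_pos'],ctrl.hand_in())"
```

```text
the job is handed in; nothing more can be done
[ 0.494871   -0.1286229   0.12244406] None
```

The weight is upright and fully home in the middle recess and released, the seal is broken without the lid flying open, and the arm is holding the lid ajar with a front gap of about 29–30 mm; handed in at 13.7 s, with no verdict returned.

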